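Neutral the magneto test stand and take the dial padlock off its guard hasp

ROBOT

A 6-joint arm with a two-finger parallel gripper is mounted at the origin on the work surface. World frame = base frame: x ahead of the robot, y to its left, z up, the work surface at z = 0. Lengths are in m, angles in rad, forces in N, time in s.
With the tool pointing down it reaches from about 0.375 to 0.75 m from the base axis. Payload 9 kg.
Tool frame: the origin (TCP) lies where the fingers leave the gripper's body, on its centre line; the fingertips stand 73 mm ahead of it and the grasp point (between the pads) lies 54 mm ahead of it; z points along the fingers, y is the line along which they close (so a half turn about z gives the same grasp; the last joint's range is limited). The gripper opens to 85 mm and grips with 20 to 120 N. Pads are 22 mm wide; open, the fingers measure 114 mm over their backs; the gripper's body (76 mm by 85 mm) begins 54 mm behind the grasp point. The pads swing forward as they close: fully open they stand 13 mm farther back than shut.
Start: joints at [0.902, 0.104, 0.097, 1.564, 0, 1.353], TCP at [0.261, 0.54, 0.304] pointing down, gripper open.
Joint ranges: [-2.99, 2.99], [-0.84, 1.86], [-1.1, 1.16], [-1.84, 2.11], [-1.51, 1.56], [-3.14, 3.14]. Speed limits (rad/s): [2.22, 2.22, 2.57, 3.14, 3.14, 3.14].

INTERFACE

Orientations are given as a unit quaternion [w, x, y, z].
In Python, from cell import arm gives the robot as it stands.
- The arm moves only by the shell command python3 -m handwheel 'ROWS'. ROWS is JSON, a list of rows, each an object of numbers: "x", "y", "z": the shift along the tool's x, y, z in units of 0.1 m (1.0 is 0.1 m); "rx", "ry", "rz": the turn, a rotation vector about the tool's x, y, z in units of 90 degrees (1.0 is 90 degrees); "grip": the opening, from 0 (shut) to 1 (fully open). A call has exactly 8 rows; each row is the pose to reach, as a shift and turn from the pose commanded when the call began, along the tool's axes at that moment; what a row does not reach only later rows make up. A row lasts 1/8 s, in which the tool goes at most 62.5 mm and 10.7 degrees, less where a joint would pass 70% of its speed; a pose out of reach is approached as far as the arm can. A call with a number of a shift or a turn outside -1 to 1 is refused whole. A call with a gripper value outside its range is refused whole. The fingers move at their own pace and stop on an object; the grip force is fixed at half the most. Time passes only in rows, so rows that repeat a pose let the fingers close, or fill a call up. It gives the time, the measured TCP pose, the force, the opening and the grip force at its end, in the units of the state.
- arm.get_state(): the state, without advancing time (a new reading comes with each control period).
- arm.capture(name): name is "scene" or "top"; returns the picture (420x560x3 uint8, blue, green, red); there is no depth.
- arm.get_calibration(name): a dict with "fx", "fy", "cx", "cy" (pixels), "k1" (the pictures are not rectified: a ray, as slopes to the right and down, at radius r is drawn at 1 + k1 r^2 times it, then the intrinsics apply), "world_from_camera" (4x4, takes a point from camera to world coordinates). Camera axes: x right, y down, z forward; pixel columns grow to the right and rows downward; lengths in m; the calibration is good to about 2 mm. A picture is of the moment at which its call begins. get_calibration takes no time and is no camera call.
- arm.finish_job(): hands the job in; it is judged then, once.
The state is a dict: "time_s": time; "qpos": joint angles; "joint_vel": joint speeds; "joint_efforts": joint torques, N m; "position": TCP position; "eef_rot": TCP orientation; "wrist_force": force on the tool from outside, world axes, zero at the start; "wrist_torque": the same for the moment, N m; "width": opening from 0.0 (shut) to 1.0 (fully open); "grasp_force": force on a finger pad.
Only numpy, scipy, OpenCV 4.12 (cv2) and the standard library are available. Lean on these libraries where they do the work, as an engineer would, in place of code of your own. Each camera call takes 0.05 s, during which the arm holds its last target. There are 200 camera calls.

TASK

The magneto test stand is standing in gear with its yellow coupling guard padlocked: first throw the gearbox lever into the middle notch with the green marks (neutral) so that the drive is safe. Then turn the padlock's dial click by click until its red line drops into the notch at the cream index on the lock body (the earlier numbers are already in), pull the lock back so that its shackle opens, work it off the hasp staple and lift it. Finish holding the open padlock still in the gripper, well up above the stand's bed and clear of everything, with the lever still in neutral and everything else left where it was.

Things in the scene. Friction and masses are not known exactly. Their poses are not given: they have to be found in the camera images.
- stand: Magneto test stand, bolted down, elsewhere and turned a little each run. Green bed, top 30 mm above the bench, spanning x -160..140, y -245..335 mm of this frame. Origin: at bench height; x points away from the robot across the bed, y along the bed to the blue motor, z up. The magneto (x 20..120, y -265..-135) and the motor (x 10..120, y 205..330 mm) stand up to 165 mm tall.
- guard (a point): Middle of the top of the yellow coupling guard, a box 125 (x) x 190 (y) mm of the stand, top 115 mm above the bench. Its steel hasp strap runs towards the robot, let flush into the bed, to the staple.
- gearbox (a point): Middle of the top of the grey gearbox, 130 x 130 mm, top 126 mm above the bench (gate plate 130 mm). The lever comes out of the gate plate near its robot side; green marks beside the middle notch, cream marks beside the outer two.
- staple (a point): Foot of the hasp staple on the bed's top face; axes as the stand's. An upright arch of 6 mm steel wire in the stand's y-z plane: two posts 20 mm apart between centres along y (14 mm clear), top of the arch 26.5 mm above the bed. The padlock's toe leg runs through it along x.
- lever (a joint): Lever angle about the stand's x axis; the pivot is 150 mm below the knob's middle when upright, 90 mm above the bench. 0 = upright, middle notch (neutral); positive leans to the stand's -y. Sprung notches at -0.52, 0, +0.52; stops at +-0.62; starts near +0.52. About 4 N sideways at the knob lifts it out of a notch; within about 0.15 rad of a notch it drops in by itself.
- lever_knob (a point): Middle of the lever's black ball knob, 36 mm across, 240 mm above the bench when the lever is upright; the shank below it is 12 mm thick.
- lock: Loose laminated steel dial padlock, 0.4 kg, lying on the bed dial up. Body 52 (x) x 50 (y) x 28 mm. Origin: centre of its underside; x points to the shackle (the stand's +x), z up. Cream index on top at the +x edge. 8 mm shackle, mid height 14 mm: heel leg at y +14 (stays in), toe leg at y -14 mm; bow's outside at x 60 mm when shut. Staple round the toe leg, about x 38 mm at the start.
- shackle (a joint): How far the shackle is out of the lock body, m: 0 shut, 0.018 fully out. Locked (play 1.2 mm) unless the red line is within 7 degrees of the index; unlocked it slides stiffly (3 N) and stays where it is. It opens as the body is pulled along the lock's -x, the staple catching the bow: about 10 mm of free travel, then 18 mm of opening.
- shackle_toe (a point): Free end of the toe leg: shut 4 mm inside the body, fully out 14 mm off the body's +x face (x 26 mm). The lock lifts straight up off the staple when the staple's wire stands in this gap, its centre at x 29 to 37 mm of the lock: so after opening ease the lock about 32 mm forward (+x), then lift.
- dial (a joint): Dial angle about the lock's z axis, positive clockwise seen from above. 0 = red line at the cream index, along the lock's +x to the shackle: only there it opens. Twelve sprung notches 0.5236 rad (30 degrees) apart, 0.1 N m to leave one. Starts 2 to 5 notches clockwise of the index, so turn it anticlockwise; it turns without end. The shackle holds it while coming out.
- dial_knob (a point): On the dial's axis at mid height of its silver fluted knob, 26 mm across, 16 mm tall, spanning 32.6 to 48.6 mm above the lock's underside. Below it a black skirt 42 mm across, 4 mm thick, with cream ticks and the red line, which runs on over the knob's top.
- base_plate: Bystander: dark cast-iron magneto base plate 100 x 130 x 12 mm with holes, lying on the bench at the near right. Origin: centre of its underside.
- post_a: Bystander: brass terminal post 22 mm across, 42 mm tall, standing on the stand's bed, left of the lock. Origin: centre of its underside.
- post_b: Bystander: the other brass terminal post, the same.
- spool: Bystander: grey ceramic insulator spool 38 mm across, 44 mm tall, standing on the stand's bed, left of the lock. Origin: centre of its underside.
- race: Bystander: steel bearing race 52 mm across, 15 mm tall, lying on the stand's bed to the right of the lock. Origin: centre of its underside.
- screwdriver: Bystander: screwdriver 200 mm long lying on the bench at the left.
- chest_drawer0_handle (a point): Bystander: round pull of the half-open drawer of the grey steel drawer unit (120 mm tall) at the right.
Things that resemble listed ones, but are neither listed nor needed, are in the scene too. There is more than one size of the lock; the job needs the smallest.

How it is judged:
On the way, in this order (a step that is already met when the one before it is completed fails the run):
1. the lever rests in the middle (neutral) notch (value of joint lever between -0.1 and 0.1 rad), for 0.3 s.
2. the padlock's shackle is pulled open (value of joint shackle above 0.013 m), for 0.1 s.
At the end, for the whole second after the job is handed in: Lever within 0.1 rad of the middle notch; shackle at least 13 mm out; the gripper holds the padlock (over 1 N) still (under 0.05 m/s), its origin at least 75 mm above the bench (45 mm above the bed) and within 300 mm of the staple sideways, touching no part of the stand (all of step 1 and value of joint shackle above 0.013 m and height (world z) of lock above 0.075 m and horizontal distance between lock and staple below 0.3 m and contact force between the fingers and lock above 1 N and contact force between lock and stand below 0.2 N and linear speed of lock below 0.05 m/s); the arm keeps its last pose, push and grip.
It fails at once if a bystander (base plate, terminal post, spool, race, screwdriver, drawer) is shifted by more than 25 mm (distance of any of base_plate, post_a, post_b, spool, race, screwdriver, chest_drawer0_handle from where it was at the start of the episode above 0.025 m).
It also fails if it takes over 72 s, if anything falls off the work surface, if the arm or the gripper's body presses on something with over 40 N, if the wrist force passes 120 N, or if a joint passes its speed limit or range.

## Working session

There is one attempt and no reset: what is moved stays moved. The work goes in short steps, Python scripts to look and compute and a shell command to move; the robot and the scene stay as the last step left them, time stands still between calls to the robot, and variables do not carry over. Pictures are saved under pics/ and viewed, at most 10 in all, crops included, and the job is handed in when it is done.

```bash
mkdir -p pics; ls; python3 - <<'E'
from cell import arm
import cv2,json,numpy as np
for n in("scene","top"):
    cv2.imwrite(f"pics/{n}0.png",arm.capture(n)); c=arm.get_calibration(n); print(n,{k:(np.round(v,4).tolist()) for k,v in c.items()})
s=arm.get_state(); print(s)
E
```

```text
pics
scene {'fx': 454.5751, 'fy': 454.5751, 'cx': 279.982, 'cy': 205.6271, 'k1': -0.061, 'world_from_camera': [[-0.8587, 0.3195, -0.4007, 1.0131], [0.5125, 0.5435, -0.6648, 0.8658], [0.0053, -0.7762, -0.6305, 0.975], [0.0, 0.0, 0.0, 1.0]]}
top {'fx': 448.1441, 'fy': 448.1441, 'cx': 282.0492, 'cy': 202.1786, 'k1': -0.112, 'world_from_camera': [[-0.0764, -0.9718, 0.2233, 0.1353], [-0.9971, 0.0755, -0.0126, -0.0028], [-0.0046, -0.2236, -0.9747, 1.6736], [0.0, 0.0, 0.0, 1.0]]}
{'time_s': 0.1, 'qpos': array([9.02277476e-01, 1.04630182e-01, 9.65769631e-02, 1.56391063e+00,
       2.09204141e-05, 1.35310100e+00]), 'joint_vel': array([ 0.00066014, -0.00040485,  0.0021195 , -0.00011511,  0.0003778 ,
       -0.00010347]), 'joint_efforts': array([ 7.64012831e-03, -5.58205390e+01,  5.04720390e+01,  1.30150508e-02,
       -2.14430393e-04,  4.10719725e-07]), 'position': array([0.2612773 , 0.53989445, 0.30322202]), 'eef_rot': array([-2.59737214e-04,  2.23507694e-01,  9.74701990e-01, -5.22899946e-04]), 'wrist_force': array([-0.22065457,  0.62586963, -0.51934047]), 'wrist_torque': array([0.04680943, 0.0148235 , 0.02225936]), 'grasp_force': 0.0, 'width': 0.9985496564921238}
```

View pics/scene0.png

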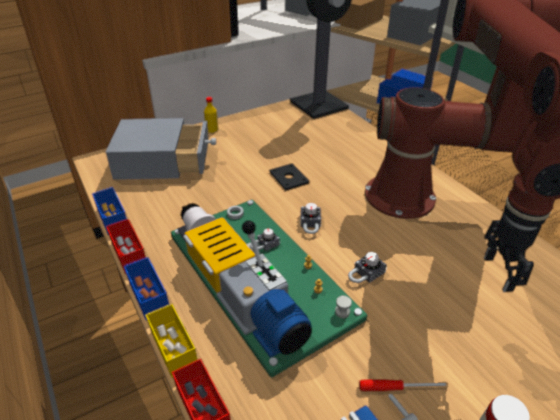

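View pics/top0.png

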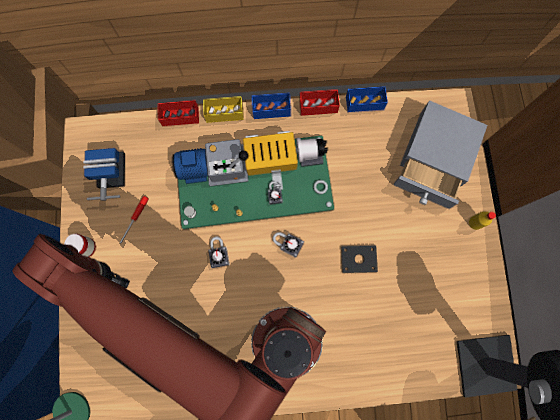

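The lock on the stand's staple is at top (275,192) and scene (266,238). The look-alikes lie loose on the bench at top (218,253) and (289,243), scene (370,266) and (311,217). I choose the one on the staple. The lever knob is the black ball at about top (243,156) and scene (249,228). Next is a close crop to check.

```bash
python3 - <<'E'
import cv2,numpy as np
a=cv2.imread("pics/top0.png")[130:235,170:345]; b=cv2.imread("pics/scene0.png")[185:375,170:370]
a=cv2.resize(a,None,fx=4.5,fy=4.5,interpolation=cv2.INTER_CUBIC)
cv2.imwrite("pics/c1.png",a)
b=cv2.resize(b[0:120,30:190],None,fx=5,fy=5,interpolation=cv2.INTER_CUBIC)
cv2.imwrite("pics/c2.png",b)
E
cat > h.py <<'E'
from cell import arm
import numpy as np, cv2
def K(n):
    c=arm.get_calibration(n); return c,np.array([[c["fx"],0,c["cx"]],[0,c["fy"],c["cy"]],[0,0,1]]),np.array([c["k1"],0,0,0,0.]),np.array(c["world_from_camera"])
def px2w(n,uv,z):
    c,k,d,T=K(n); p=cv2.undistortPoints(np.array([[uv]],float),k,d)[0,0]
    r=T[:3,:3]@[p[0],p[1],1]; o=T[:3,3]; return o+r*(z-o[2])/r[2]
def w2px(n,P):
    c,k,d,T=K(n); Ti=np.linalg.inv(T); rv=cv2.Rodrigues(Ti[:3,:3])[0]
    return cv2.projectPoints(np.array(P,float).reshape(-1,1,3),rv,Ti[:3,3],k,d)[0][:,0]
def tri(uv1,uv2):
    A=[];B=[]
    for n,uv in(("scene",uv1),("top",uv2)):
        c,k,d,T=K(n); p=cv2.undistortPoints(np.array([[uv]],float),k,d)[0,0]
        r=T[:3,:3]@[p[0],p[1],1]; r/=np.linalg.norm(r); M=np.eye(3)-np.outer(r,r); A.append(M);B.append(M@T[:3,3])
    return np.linalg.solve(sum(A),sum(B))
E
```

```text
(no output)
```

View pics/c1.png

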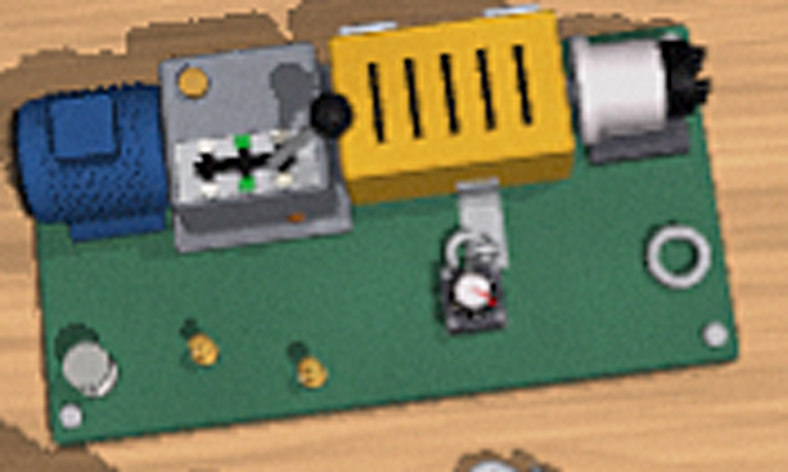

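View pics/c2.png

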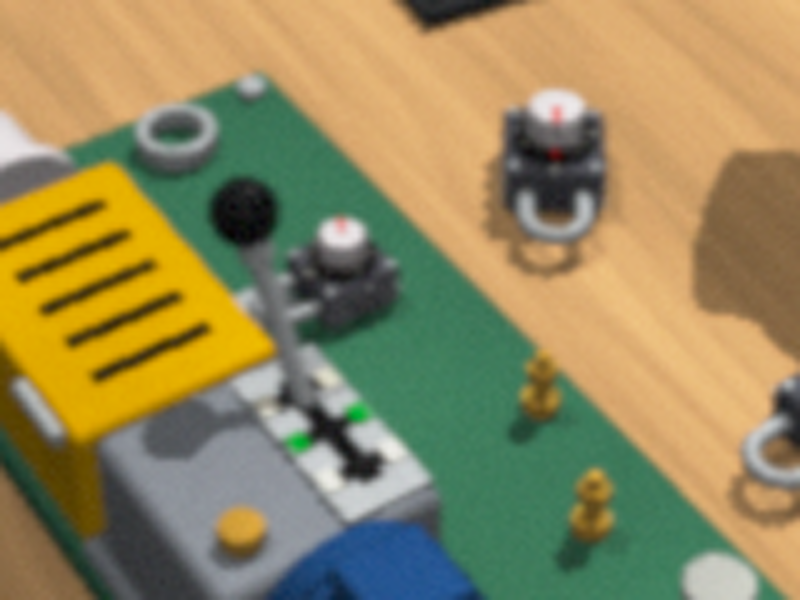

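The crop confirms the lock on the staple: dial at crop 1 (472,290), shackle pointing up to the staple, red line to the lower right, about 4 notches clockwise of the index. The lever leans right, with its knob at (331,116), and the green marks sit at (243,140) and (247,184).

```bash
python3 - <<'E'
from h import *
f=lambda u,v:(u/4.5+170-.4,v/4.5+130-.4)
g=lambda u,v:(u/5+200-.4,v/5+185-.4)
R=lambda a:np.round(a,4).tolist()
nl=px2w("top",f(55,443),.03);nr=px2w("top",f(737,357),.03);fr=px2w("top",f(688,28),.03)
print("corners",R(nl),R(nr),R(fr),np.linalg.norm(nl-nr))
d=nl-nr; th=np.arctan2(d[1],d[0])-np.pi/2; print("yaw deg",np.degrees(th))
Rz=np.array([[np.cos(th),-np.sin(th)],[np.sin(th),np.cos(th)]])
O=nl[:2]-Rz@[-.16,.335]; O2=nr[:2]-Rz@[-.16,-.245]; print("origin",O,O2)
print("knob",R(tri(g(245,211),f(331,116))), "dialtop",R(tri(g(343,230),f(472,290))))
D=px2w("top",f(472,290),.03+.0486); print("dial top plane",R(D), "stand frame",Rz.T@(D[:2]-O))
print("gate centre",R(px2w("top",f(245,162),.130)))
T=px2w("top",f(493,303),.0786);v=T-D; print("red angle cw from +x", np.degrees(th-np.arctan2(v[1],v[0])))
for n,q in(("post a",(203,360)),("post b",(313,383))):print(n,R(px2w("top",f(*q),.03)))
s=arm.get_state();print(s["position"],s["eef_rot"])
E
```

```text
corners [0.4419, 0.3572, 0.03] [0.471, -0.2142, 0.03] [0.7648, -0.2019, 0.03] 0.5721487533353822
yaw deg 2.9113183730733314
origin [0.6187126  0.03078499] [0.61831384 0.03862611]
knob [0.6426, 0.0989, 0.2175] dialtop [0.5329, 0.0022, 0.0785]
dial top plane [0.5334, 0.0019, 0.0786] stand frame [-0.08671404 -0.02456189]
gate centre [0.6404, 0.1758, 0.13]
red angle cw from +x 129.80629172431884
post a [0.5029, 0.2306, 0.03]
post b [0.4763, 0.1397, 0.03]
[0.2612773  0.53989445 0.30322202] [-2.59737214e-04  2.23507694e-01  9.74701990e-01 -5.22899946e-04]
```

```bash
cat >> h.py <<'E'
from scipy.spatial.transform import Rotation as Ro
def to(P,yaw=None):
    "tool-axes shift (0.1 m) and rotvec (90 deg) to TCP P, tool down, tool y at world yaw deg"
    s=arm.get_state(); q=s["eef_rot"]; R=Ro.from_quat([q[1],q[2],q[3],q[0]])
    out=R.inv().apply(np.array(P)-s["position"])*10; ty=R.as_matrix()[:,1]; cy=np.degrees(np.arctan2(ty[1],ty[0]))
    print("shift",out.round(3),"yaw",cy.round(2),"q",s["qpos"].round(2),"t",s["time_s"])
    if yaw is not None:
        a=np.radians(yaw); y=np.array([np.cos(a),np.sin(a),0]); z=np.array([0,0,-1.]); x=np.cross(y,z)
        print("turn",((R.inv()*Ro.from_matrix(np.c_[x,y,z])).as_rotvec()/(np.pi/2)).round(3))
E
python3 -m handwheel '[{"x":-0.5,"y":-0.2,"z":-0.1,"rz":-0.11,"grip":1},{"x":-1,"y":-0.43,"z":-0.2,"rz":-0.22,"grip":1},{"x":-1,"y":-0.43,"z":-0.3,"rz":-0.32,"grip":1},{"x":-1,"y":-0.43,"z":-0.3,"rz":-0.32,"grip":1},{"x":-1,"y":-0.43,"z":-0.3,"rz":-0.32,"grip":1},{"x":-1,"y":-0.43,"z":-0.3,"rz":-0.32,"grip":1},{"x":-1,"y":-0.43,"z":-0.3,"rz":-0.32,"grip":1},{"x":-1,"y":-0.43,"z":-0.3,"rz":-0.32,"grip":1}]'
python3 -c "
from h import *
to([.6426,.0989,.335],92.9)"
```

```text
shift [-5.354 -2.308 -0.317] yaw 64.17 q [0.9  0.1  0.1  1.56 0.   1.35] t 0.1
turn [-0.001 -0.    -0.319]$[0]: bad value
```

```bash
python3 -m handwheel '[{"x":-0.5,"y":-0.2,"z":-0.1,"rx":0,"ry":0,"rz":-0.11,"grip":1},{"x":-1,"y":-0.43,"z":-0.2,"rx":0,"ry":0,"rz":-0.22,"grip":1},{"x":-1,"y":-0.43,"z":-0.3,"rx":0,"ry":0,"rz":-0.32,"grip":1},{"x":-1,"y":-0.43,"z":-0.3,"rx":0,"ry":0,"rz":-0.32,"grip":1},{"x":-1,"y":-0.43,"z":-0.3,"rx":0,"ry":0,"rz":-0.32,"grip":1},{"x":-1,"y":-0.43,"z":-0.3,"rx":0,"ry":0,"rz":-0.32,"grip":1},{"x":-1,"y":-0.43,"z":-0.3,"rx":0,"ry":0,"rz":-0.32,"grip":1},{"x":-1,"y":-0.43,"z":-0.3,"rx":0,"ry":0,"rz":-0.32,"grip":1}]'
python3 -c "
from h import *
to([.6426,.0989,.335],92.9)"
```

```text
time_s: 1.1
position: [0.3325, 0.4579, 0.3337]
eef_rot: [-0.0, -0.026, 1.0, -0.0]
wrist_force: [-0.2, -0.4, 0.6]
width: 0.996
grasp_force: 0.0
shift [-2.911 -3.746 -0.013] yaw 92.97 q [0.71 0.01 0.05 1.62 0.   0.66] t 1.1
turn [-0.    -0.     0.001]
```

```bash

python3 -m handwheel '[{"x":-0.4,"y":-0.5,"z":0,"rx":0,"ry":0,"rz":0,"grip":1},{"x":-0.73,"y":-0.94,"z":0,"rx":0,"ry":0,"rz":0,"grip":1},{"x":-0.73,"y":-0.94,"z":0,"rx":0,"ry":0,"rz":0,"grip":1},{"x":-0.73,"y":-0.94,"z":0,"rx":0,"ry":0,"rz":0,"grip":1},{"x":-0.73,"y":-0.94,"z":0,"rx":0,"ry":0,"rz":0,"grip":1},{"x":-0.73,"y":-0.94,"z":0,"rx":0,"ry":0,"rz":0,"grip":1},{"x":-0.73,"y":-0.94,"z":0,"rx":0,"ry":0,"rz":0,"grip":1},{"x":-0.73,"y":-0.94,"z":0,"rx":0,"ry":0,"rz":0,"grip":1}]' >/dev/null
python3 -m handwheel '[{"x":-0.4,"y":-0.5,"z":0,"rx":0,"ry":0,"rz":0,"grip":1},{"x":-0.73,"y":-0.94,"z":0,"rx":0,"ry":0,"rz":0,"grip":1},{"x":-0.73,"y":-0.94,"z":0,"rx":0,"ry":0,"rz":0,"grip":1},{"x":-0.73,"y":-0.94,"z":0,"rx":0,"ry":0,"rz":0,"grip":1},{"x":-0.73,"y":-0.94,"z":0,"rx":0,"ry":0,"rz":0,"grip":1},{"x":-0.73,"y":-0.94,"z":0,"rx":0,"ry":0,"rz":0,"grip":1},{"x":-0.73,"y":-0.94,"z":0,"rx":0,"ry":0,"rz":0,"grip":1},{"x":-0.73,"y":-0.94,"z":0,"rx":0,"ry":0,"rz":0,"grip":1}]' >/dev/null
python3 -m handwheel '[{"x":-0.4,"y":-0.5,"z":0,"rx":0,"ry":0,"rz":0,"grip":1},{"x":-0.73,"y":-0.94,"z":0,"rx":0,"ry":0,"rz":0,"grip":1},{"x":-0.73,"y":-0.94,"z":0,"rx":0,"ry":0,"rz":0,"grip":1},{"x":-0.73,"y":-0.94,"z":0,"rx":0,"ry":0,"rz":0,"grip":1},{"x":-0.73,"y":-0.94,"z":0,"rx":0,"ry":0,"rz":0,"grip":1},{"x":-0.73,"y":-0.94,"z":0,"rx":0,"ry":0,"rz":0,"grip":1},{"x":-0.73,"y":-0.94,"z":0,"rx":0,"ry":0,"rz":0,"grip":1},{"x":-0.73,"y":-0.94,"z":0,"rx":0,"ry":0,"rz":0,"grip":1}]' >/dev/null
python3 -m handwheel '[{"x":-0.4,"y":-0.5,"z":0,"rx":0,"ry":0,"rz":0,"grip":1},{"x":-0.73,"y":-0.94,"z":0,"rx":0,"ry":0,"rz":0,"grip":1},{"x":-0.73,"y":-0.94,"z":0,"rx":0,"ry":0,"rz":0,"grip":1},{"x":-0.73,"y":-0.94,"z":0,"rx":0,"ry":0,"rz":0,"grip":1},{"x":-0.73,"y":-0.94,"z":0,"rx":0,"ry":0,"rz":0,"grip":1},{"x":-0.73,"y":-0.94,"z":0,"rx":0,"ry":0,"rz":0,"grip":1},{"x":-0.73,"y":-0.94,"z":0,"rx":0,"ry":0,"rz":0,"grip":1},{"x":-0.73,"y":-0.94,"z":0,"rx":0,"ry":0,"rz":0,"grip":1}]'
python3 -c "
from h import *
to([.6426,.0989,.27],92.9)"
```

```text
time_s: 5.1
position: [0.6437, 0.0977, 0.334]
eef_rot: [0.0, -0.026, 1.0, 0.0]
wrist_force: [0.1, 1.0, 0.4]
width: 0.999
grasp_force: 0.0
shift [0.01  0.012 0.64 ] yaw 93.0 q [-0.05  0.28  0.34  1.64  0.   -0.1 ] t 5.1
turn [0.    0.    0.001]
```

```bash

python3 -m handwheel '[{"x":0,"y":0,"z":0.2,"rx":0,"ry":0,"rz":0,"grip":1},{"x":0,"y":0,"z":0.45,"rx":0,"ry":0,"rz":0,"grip":1},{"x":0,"y":0,"z":0.64,"rx":0,"ry":0,"rz":0,"grip":1},{"x":0,"y":0,"z":0.64,"rx":0,"ry":0,"rz":0,"grip":1},{"x":0,"y":0,"z":0.64,"rx":0,"ry":0,"rz":0,"grip":0.3},{"x":0,"y":0,"z":0.64,"rx":0,"ry":0,"rz":0,"grip":0.3},{"x":0,"y":0,"z":0.64,"rx":0,"ry":0,"rz":0,"grip":0.3},{"x":0,"y":0,"z":0.64,"rx":0,"ry":0,"rz":0,"grip":0.3}]'
python3 -c "
from h import *
to([.6392,.1737,.29],92.9)"
```

```text
time_s: 6.1
position: [0.6441, 0.0974, 0.2709]
eef_rot: [0.001, -0.026, 1.0, -0.0]
wrist_force: [-0.7, -0.5, 5.1]
width: 0.389
grasp_force: 58.5
shift [ 0.009  0.764 -0.191] yaw 92.97 q [-0.05  0.26  0.21  1.52  0.   -0.1 ] t 6.1
turn [-0.     0.001  0.001]
```

```bash

python3 -m handwheel '[{"x":0,"y":0.09,"z":-0.05,"rx":0,"ry":0,"rz":0,"grip":0.3},{"x":0,"y":0.18,"z":-0.09,"rx":0,"ry":0,"rz":0,"grip":0.3},{"x":0,"y":0.36,"z":-0.15,"rx":0,"ry":0,"rz":0,"grip":0.3},{"x":0,"y":0.55,"z":-0.19,"rx":0,"ry":0,"rz":0,"grip":0.3},{"x":0,"y":0.65,"z":-0.2,"rx":0,"ry":0,"rz":0,"grip":0.3},{"x":0,"y":0.75,"z":-0.2,"rx":0,"ry":0,"rz":0,"grip":0.3},{"x":0,"y":0.75,"z":-0.2,"rx":0,"ry":0,"rz":0,"grip":0.3},{"x":0,"y":0.75,"z":-0.2,"rx":0,"ry":0,"rz":0,"grip":0.3}]'
python3 -m handwheel '[{"x":0,"y":0,"z":0,"rx":0,"ry":0,"rz":0,"grip":1},{"x":0,"y":0,"z":0,"rx":0,"ry":0,"rz":0,"grip":1},{"x":0,"y":0,"z":0,"rx":0,"ry":0,"rz":0,"grip":1},{"x":0,"y":0,"z":0,"rx":0,"ry":0,"rz":0,"grip":1},{"x":0,"y":0,"z":0,"rx":0,"ry":0,"rz":0,"grip":1},{"x":0,"y":0,"z":-0.2,"rx":0,"ry":0,"rz":0,"grip":1},{"x":0,"y":0,"z":-0.5,"rx":0,"ry":0,"rz":0,"grip":1},{"x":0,"y":0,"z":-0.6,"rx":0,"ry":0,"rz":0,"grip":1}]'
python3 - <<'E'
from h import *
to([.5334,.0019,.25],100)
for n in("scene","top"): cv2.imwrite(f"pics/{n}1.png",arm.capture(n))
a=cv2.imread("pics/top1.png")[130:235,170:345];b=cv2.imread("pics/scene1.png")[190:310,200:360]
cv2.imwrite("pics/c3.png",np.hstack([cv2.resize(a,(400,240),interpolation=2),cv2.resize(b,(400,300),interpolation=2)[:240]]))
E
```

```text
time_s: 7.1
position: [0.6408, 0.173, 0.2914]
eef_rot: [0.002, -0.026, 1.0, 0.001]
wrist_force: [12.6, 2.7, 6.3]
width: 0.389
grasp_force: 66.7
time_s: 8.1
position: [0.6403, 0.1724, 0.352]
eef_rot: [0.001, -0.026, 1.0, 0.0]
wrist_force: [0.8, -0.4, 0.1]
width: 1.004
grasp_force: 0.0
shift [ 1.159 -1.647  1.016] yaw 92.97 q [0.07 0.32 0.43 1.68 0.   0.01] t 8.1
turn [-0.     0.002 -0.078]
```

View pics/c3.png

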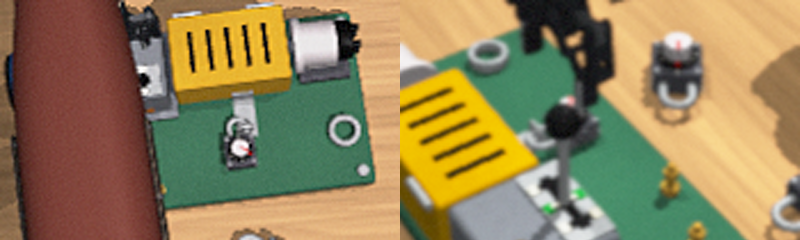

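Lever stands upright between the green marks, at right half (565,120). Now the dial.

```bash

python3 -m handwheel '[{"x":0.3,"y":-0.4,"z":0,"rx":0,"ry":0,"rz":0,"grip":1},{"x":0.58,"y":-0.82,"z":0,"rx":0,"ry":0,"rz":0,"grip":1},{"x":0.58,"y":-0.82,"z":0,"rx":0,"ry":0,"rz":0,"grip":1},{"x":0.58,"y":-0.82,"z":0,"rx":0,"ry":0,"rz":0,"grip":1},{"x":0.58,"y":-0.82,"z":0,"rx":0,"ry":0,"rz":0,"grip":1},{"x":0.58,"y":-0.82,"z":0,"rx":0,"ry":0,"rz":0,"grip":1},{"x":0.58,"y":-0.82,"z":0,"rx":0,"ry":0,"rz":0,"grip":1},{"x":0.58,"y":-0.82,"z":0,"rx":0,"ry":0,"rz":0,"grip":1}]' >/dev/null
python3 -m handwheel '[{"x":0.3,"y":-0.4,"z":0,"rx":0,"ry":0,"rz":0,"grip":1},{"x":0.58,"y":-0.82,"z":0,"rx":0,"ry":0,"rz":0,"grip":1},{"x":0.58,"y":-0.82,"z":0.3,"rx":0,"ry":0,"rz":0,"grip":1},{"x":0.58,"y":-0.82,"z":0.7,"rx":0,"ry":0,"rz":0,"grip":1},{"x":0.58,"y":-0.82,"z":1,"rx":0,"ry":0,"rz":0,"grip":1},{"x":0.58,"y":-0.82,"z":1,"rx":0,"ry":0,"rz":0,"grip":1},{"x":0.58,"y":-0.82,"z":1,"rx":0,"ry":0,"rz":0,"grip":1},{"x":0.58,"y":-0.82,"z":1,"rx":0,"ry":0,"rz":0,"grip":1}]'
python3 - <<'E'
from h import *
to([.5334,.0019,.139],92.9)
cv2.imwrite("pics/scene2.png",arm.capture("scene"))
a=cv2.imread("pics/scene2.png")[170:290,200:360]
cv2.imwrite("pics/c4.png",cv2.resize(a,(800,600),interpolation=2))
print(w2px("scene",[[.5334,.0019,.0786]]))
E
```

```text
time_s: 10.2
position: [0.5333, 0.0024, 0.2517]
eef_rot: [0.001, -0.026, 1.0, -0.0]
wrist_force: [-0.3, -0.4, 0.7]
width: 1.0
grasp_force: 0.0
shift [ 0.002 -0.005  1.127] yaw 92.98 q [-0.24 -0.11 -0.21  1.47  0.   -0.29] t 10.2
turn [-0.     0.002  0.001]
[[267.81525554 230.5193399 ]]
```

View pics/c4.png

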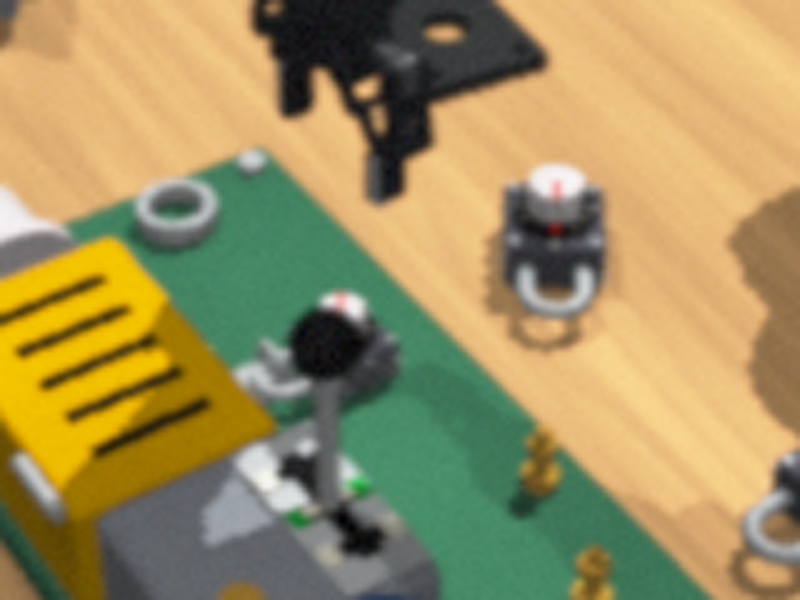

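Scene view shows the lever upright with its knob at (328,340), partly hiding the dial at (343,305), and the fingers hovering above the lock at (340,130). Descending.

```bash

python3 -m handwheel '[{"x":0,"y":0,"z":0.3,"rx":0,"ry":0,"rz":0,"grip":1},{"x":0,"y":0,"z":0.6,"rx":0,"ry":0,"rz":0,"grip":1},{"x":0,"y":0,"z":0.85,"rx":0,"ry":0,"rz":0,"grip":1},{"x":0,"y":0,"z":1,"rx":0,"ry":0,"rz":0,"grip":1},{"x":0,"y":0,"z":1,"rx":0,"ry":0,"rz":0,"grip":0.8},{"x":0,"y":0,"z":1,"rx":0,"ry":0,"rz":0,"grip":0.6},{"x":0,"y":0,"z":1,"rx":0,"ry":0,"rz":0,"grip":0.6},{"x":0,"y":0,"z":1,"rx":0,"ry":0,"rz":0,"grip":0.6}]'
python3 -m handwheel '[{"x":0,"y":0,"z":0.06,"rx":0,"ry":0,"rz":0,"grip":0.6},{"x":0,"y":0,"z":0.12,"rx":0,"ry":0,"rz":0,"grip":0.6},{"x":0,"y":0,"z":0.12,"rx":0,"ry":0,"rz":0,"grip":0.2},{"x":0,"y":0,"z":0.12,"rx":0,"ry":0,"rz":0,"grip":0.2},{"x":0,"y":0,"z":0.12,"rx":0,"ry":0,"rz":0,"grip":0.2},{"x":0,"y":0,"z":0.12,"rx":0,"ry":0,"rz":0,"grip":0.2},{"x":0,"y":0,"z":0.12,"rx":0,"ry":0,"rz":0,"grip":0.2},{"x":0,"y":0,"z":0.12,"rx":0,"ry":0,"rz":0,"grip":0.2}]'
python3 -c "
from h import *
to([.5334,.0019,.139],92.9);print(arm.get_state()['wrist_torque'])"
```

```text
time_s: 11.25
position: [0.5329, 0.0025, 0.1506]
eef_rot: [0.001, -0.026, 1.0, -0.0]
wrist_force: [-0.1, -0.1, -0.6]
width: 0.598
grasp_force: 0.0
time_s: 12.25
position: [0.5325, 0.0025, 0.1379]
eef_rot: [-0.0, -0.026, 1.0, -0.0]
wrist_force: [-0.9, -1.2, -0.0]
width: 0.266
grasp_force: 58.9
shift [-0.009 -0.007 -0.011] yaw 92.97 q [-0.24 -0.06 -0.38  1.26 -0.   -0.29] t 12.25
turn [-0.    -0.     0.001]
[-0.20741824  0.23272436 -0.01667243]
```

```bash

python3 -m handwheel '[{"x":0,"y":0,"z":0,"rx":0,"ry":0,"rz":-0.1,"grip":0.2},{"x":0,"y":0,"z":0,"rx":0,"ry":0,"rz":-0.2,"grip":0.2},{"x":0,"y":0,"z":0,"rx":0,"ry":0,"rz":-0.3,"grip":0.2},{"x":0,"y":0,"z":0,"rx":0,"ry":0,"rz":-0.4,"grip":0.2},{"x":0,"y":0,"z":0,"rx":0,"ry":0,"rz":-0.5,"grip":0.2},{"x":0,"y":0,"z":0,"rx":0,"ry":0,"rz":-0.6,"grip":0.2},{"x":0,"y":0,"z":0,"rx":0,"ry":0,"rz":-0.67,"grip":0.2},{"x":0,"y":0,"z":0,"rx":0,"ry":0,"rz":-0.67,"grip":0.2}]'
python3 -m handwheel '[{"x":0,"y":0,"z":0,"rx":0,"ry":0,"rz":-0.1,"grip":0.2},{"x":0,"y":0,"z":0,"rx":0,"ry":0,"rz":-0.2,"grip":0.2},{"x":0,"y":0,"z":0,"rx":0,"ry":0,"rz":-0.3,"grip":0.2},{"x":0,"y":0,"z":0,"rx":0,"ry":0,"rz":-0.4,"grip":0.2},{"x":0,"y":0,"z":0,"rx":0,"ry":0,"rz":-0.5,"grip":0.2},{"x":0,"y":0,"z":0,"rx":0,"ry":0,"rz":-0.6,"grip":0.2},{"x":0,"y":0,"z":0,"rx":0,"ry":0,"rz":-0.69,"grip":0.2},{"x":0,"y":0,"z":0,"rx":0,"ry":0,"rz":-0.69,"grip":0.2}]'
python3 - <<'E'
from h import *
to([.5334,.0019,.139],92.9+120);print(arm.get_state()['wrist_torque'])
for n in("scene","top"): cv2.imwrite(f"pics/{n}3.png",arm.capture(n))
a=cv2.imread("pics/top3.png")[150:220,240:315];b=cv2.imread("pics/scene3.png")[205:260,235:300]
cv2.imwrite("pics/c5.png",np.hstack([cv2.resize(a,(400,373),interpolation=2),cv2.resize(b,(400,373),interpolation=2)]))
E
```

```text
time_s: 13.25
position: [0.5327, 0.0025, 0.1379]
eef_rot: [0.0, -0.524, 0.852, -0.0]
wrist_force: [-0.3, -1.4, -1.5]
width: 0.271
grasp_force: 59.1
time_s: 14.25
position: [0.5326, 0.0025, 0.1379]
eef_rot: [0.0, 0.888, -0.46, 0.0]
wrist_force: [1.0, -2.0, -3.0]
width: 0.275
grasp_force: 59.1
shift [ 0.01  -0.003 -0.011] yaw -144.82 q [-0.24 -0.06 -0.38  1.26 -0.   -2.43] t 14.25
turn [-0.    -0.     0.025]
[-0.35644248 -0.08252204 -0.11082021]
```

View pics/c5.png

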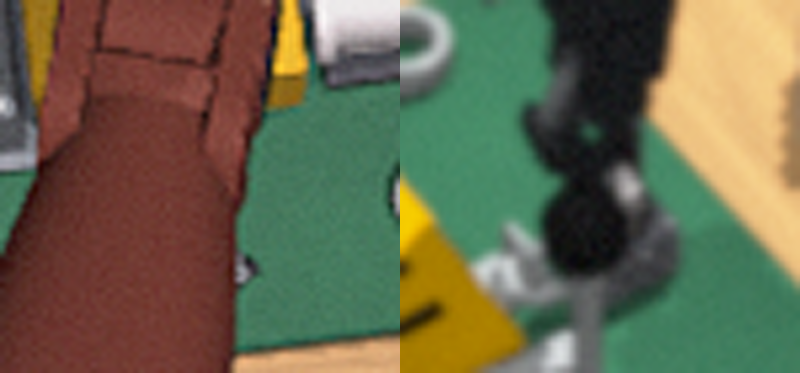

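Only the arm is seen from above; a body corner peeking out at left half (250,268) suggests that the lock yawed along. I'll release it and move aside to see how the dial stands.

```bash

python3 -m handwheel '[{"x":0,"y":0,"z":0,"rx":0,"ry":0,"rz":0,"grip":0.7},{"x":0,"y":0,"z":0,"rx":0,"ry":0,"rz":0,"grip":0.7},{"x":0,"y":0,"z":-0.3,"rx":0,"ry":0,"rz":0,"grip":0.7},{"x":0.3,"y":0.2,"z":-0.7,"rx":0,"ry":0,"rz":0,"grip":0.7},{"x":0.6,"y":0.5,"z":-0.7,"rx":0,"ry":0,"rz":0,"grip":0.7},{"x":1,"y":0.7,"z":-0.7,"rx":0,"ry":0,"rz":0,"grip":0.7},{"x":1,"y":0.7,"z":-0.7,"rx":0,"ry":0,"rz":0,"grip":0.7},{"x":1,"y":0.7,"z":-0.7,"rx":0,"ry":0,"rz":0,"grip":0.7}]'
python3 - <<'E'
from h import *
for n in("scene","top"): cv2.imwrite(f"pics/{n}4.png",arm.capture(n))
a=cv2.imread("pics/top4.png")[155:225,240:315];b=cv2.imread("pics/scene4.png")[205:260,235:300]
cv2.imwrite("pics/c6.png",np.hstack([cv2.resize(a,(400,373),interpolation=2),cv2.resize(b,(400,373),interpolation=2)]))
E
```

```text
time_s: 15.35
position: [0.5333, -0.1192, 0.2078]
eef_rot: [-0.0, 0.888, -0.459, -0.0]
wrist_force: [0.1, -0.0, -0.1]
width: 0.696
grasp_force: 0.0
```

View pics/c6.png

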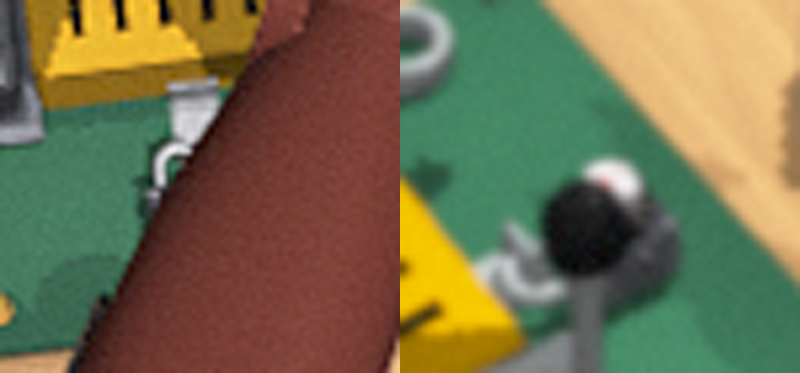

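The elbow still hides the dial. The red at right half (605,183) now points toward the shackle side. Moving further aside and measuring numerically.

```bash

python3 -m handwheel '[{"x":0.3,"y":0.2,"z":-0.3,"rx":0,"ry":0,"rz":0,"grip":0.7},{"x":0.6,"y":0.5,"z":-0.3,"rx":0,"ry":0,"rz":0,"grip":0.7},{"x":0.8,"y":0.9,"z":-0.3,"rx":0,"ry":0,"rz":0,"grip":0.7},{"x":1,"y":1,"z":-0.3,"rx":0,"ry":0,"rz":0,"grip":0.7},{"x":1,"y":1,"z":-0.3,"rx":0,"ry":0,"rz":0,"grip":0.7},{"x":1,"y":1,"z":-0.3,"rx":0,"ry":0,"rz":0,"grip":0.7},{"x":1,"y":1,"z":-0.3,"rx":0,"ry":0,"rz":0,"grip":0.7},{"x":1,"y":1,"z":-0.3,"rx":0,"ry":0,"rz":0,"grip":0.7}]'
python3 - <<'E'
from h import *
im=np.mean([arm.capture("top") for _ in range(4)],0).astype(np.uint8)
cv2.imwrite("pics/top5.png",im)
a=im[165:215,250:300]
cv2.imwrite("pics/c7.png",cv2.resize(a,(600,600),interpolation=2))
f=a.astype(int); r=f[...,2]-np.maximum(f[...,0],f[...,1])
ys,xs=np.where(r>25); print([(x+250,y+165,r[y,x]) for x,y in zip(xs,ys)])
w=(f.min(2)>185); ys,xs=np.where(w); print(len(xs), xs.mean()+250, ys.mean()+165)
E
```

```text
time_s: 16.45
position: [0.5099, -0.2581, 0.238]
eef_rot: [-0.0, 0.889, -0.458, 0.0]
wrist_force: [-0.0, 0.7, -0.2]
width: 0.7
grasp_force: 0.0
[(np.int64(250), np.int64(165), np.int64(40)), (np.int64(251), np.int64(165), np.int64(39)), (np.int64(252), np.int64(165), np.int64(39)), (np.int64(253), np.int64(165), np.int64(40)), (np.int64(254), np.int64(165), np.int64(41)), (np.int64(255), np.int64(165), np.int64(42)), (np.int64(256), np.int64(165), np.int64(41)), (np.int64(257), np.int64(165), np.int64(40)), (np.int64(258), np.int64(165), np.int64(41)), (np.int64(259), np.int64(165), np.int64(41)), (np.int64(260), np.int64(165), np.int64(39)), (np.int64(261), np.int64(165), np.int64(41)), (np.int64(262), np.int64(165), np.int64(41)), (np.int64(263), np.int64(165), np.int64(42)), (np.int64(264), np.int64(165), np.int64(40)), (np.int64(265), np.int64(165), np.int64(41)), (np.int64(266), np.int64(165), np.int64(42)), (np.int64(267), np.int64(165), np.int64(40)), (np.int64(268), np.int64(165), np.int64(41)), (np.int64(269), np.int64(165), np.int64(40)), (np.int64(270), np.int64(165), np.i
[... 12185 characters left out ...]
, np.int64(30)), (np.int64(294), np.int64(213), np.int64(32)), (np.int64(295), np.int64(213), np.int64(37)), (np.int64(296), np.int64(213), np.int64(38)), (np.int64(297), np.int64(213), np.int64(41)), (np.int64(298), np.int64(213), np.int64(44)), (np.int64(299), np.int64(213), np.int64(45)), (np.int64(292), np.int64(214), np.int64(28)), (np.int64(293), np.int64(214), np.int64(29)), (np.int64(294), np.int64(214), np.int64(33)), (np.int64(295), np.int64(214), np.int64(38)), (np.int64(296), np.int64(214), np.int64(40)), (np.int64(297), np.int64(214), np.int64(42)), (np.int64(298), np.int64(214), np.int64(47)), (np.int64(299), np.int64(214), np.int64(49))]
113 275.7345132743363 184.8230088495575
```

View pics/c7.png

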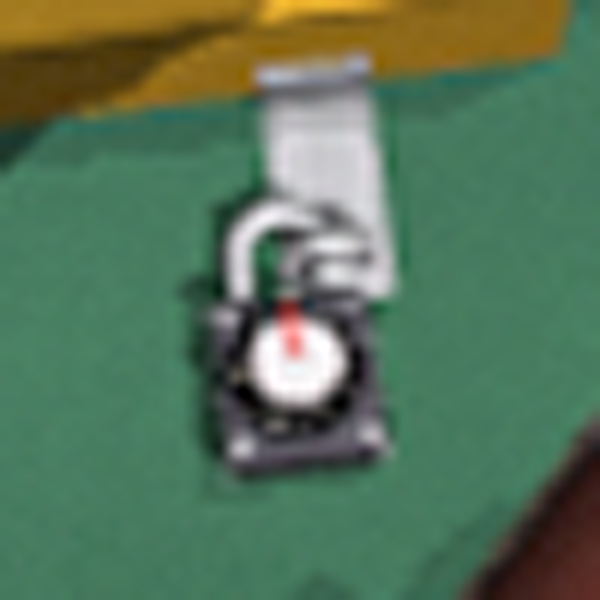

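The red line at (290,325) now points straight at the index and shackle, with the knob's centre at (296,358) and the lock square to the stand. Regripping, closing along x.

```bash
python3 - <<'E'
from h import *
D=px2w("top",(296/12+249.5,358/12+164.5),.0786);print(D, px2w("top",(320/12+249.5,92/12+164.5),.03), px2w("top",(325/12+249.5,290/12+164.5),.03))
to([D[0],D[1],.138],-177.1)
E
```

```text
[0.53236111 0.003108   0.0786    ] [ 0.6309686 -0.0106544  0.03     ] [ 0.56581515 -0.00744601  0.03      ]
shift [-2.004 -1.7    1.   ] yaw -144.61 q [-0.7   0.01 -0.11  1.44  0.   -2.89] t 16.65
turn [-0.     0.     0.361]
```

```bash

python3 -m handwheel '[{"x":-0.4,"y":-0.3,"z":0,"rx":0,"ry":0,"rz":0,"grip":0.7},{"x":-0.8,"y":-0.7,"z":0,"rx":0,"ry":0,"rz":0,"grip":0.7},{"x":-1,"y":-0.85,"z":0,"rx":0,"ry":0,"rz":0,"grip":0.7},{"x":-1,"y":-0.85,"z":0,"rx":0,"ry":0,"rz":0,"grip":0.7},{"x":-1,"y":-0.85,"z":0,"rx":0,"ry":0,"rz":0,"grip":0.7},{"x":-1,"y":-0.85,"z":0,"rx":0,"ry":0,"rz":0,"grip":0.7},{"x":-1,"y":-0.85,"z":0,"rx":0,"ry":0,"rz":0,"grip":0.7},{"x":-1,"y":-0.85,"z":0,"rx":0,"ry":0,"rz":0,"grip":0.7}]' >/dev/null
python3 -m handwheel '[{"x":-0.4,"y":-0.3,"z":0,"rx":0,"ry":0,"rz":0.1,"grip":0.7},{"x":-0.8,"y":-0.7,"z":0,"rx":0,"ry":0,"rz":0.2,"grip":0.7},{"x":-1,"y":-0.85,"z":0,"rx":0,"ry":0,"rz":0.3,"grip":0.7},{"x":-1,"y":-0.85,"z":0.3,"rx":0,"ry":0,"rz":0.36,"grip":0.7},{"x":-1,"y":-0.85,"z":0.5,"rx":0,"ry":0,"rz":0.36,"grip":0.7},{"x":-1,"y":-0.85,"z":0.6,"rx":0,"ry":0,"rz":0.36,"grip":0.7},{"x":-1,"y":-0.85,"z":0.6,"rx":0,"ry":0,"rz":0.36,"grip":0.7},{"x":-1,"y":-0.85,"z":0.6,"rx":0,"ry":0,"rz":0.36,"grip":0.7}]'
python3 -c "
from h import *
to([.5325,.003,.137],-177.1)"
```

```text
time_s: 18.65
position: [0.533, 0.0022, 0.1788]
eef_rot: [-0.0, 0.725, -0.689, 0.0]
wrist_force: [0.0, 0.0, 0.1]
width: 0.701
grasp_force: 0.0
shift [-0.009  0.005  0.418] yaw -177.03 q [-0.24 -0.09 -0.32  1.33  0.   -1.86] t 18.65
turn [-0.001 -0.     0.001]
```

Descend and grip, then pull slowly 30 mm (tool +y = stand −x).

```bash

python3 -m handwheel '[{"x":0,"y":0,"z":0.2,"rx":0,"ry":0,"rz":0,"grip":0.7},{"x":0,"y":0,"z":0.41,"rx":0,"ry":0,"rz":0,"grip":0.7},{"x":0,"y":0,"z":0.41,"rx":0,"ry":0,"rz":0,"grip":0.7},{"x":0,"y":0,"z":0.41,"rx":0,"ry":0,"rz":0,"grip":0.2},{"x":0,"y":0,"z":0.41,"rx":0,"ry":0,"rz":0,"grip":0.2},{"x":0,"y":0,"z":0.41,"rx":0,"ry":0,"rz":0,"grip":0.2},{"x":0,"y":0,"z":0.41,"rx":0,"ry":0,"rz":0,"grip":0.2},{"x":0,"y":0,"z":0.41,"rx":0,"ry":0,"rz":0,"grip":0.2}]'
python3 -m handwheel '[{"x":0,"y":0.02,"z":-0.01,"rx":0,"ry":0,"rz":0,"grip":0.2},{"x":0,"y":0.04,"z":-0.01,"rx":0,"ry":0,"rz":0,"grip":0.2},{"x":0,"y":0.06,"z":-0.01,"rx":0,"ry":0,"rz":0,"grip":0.2},{"x":0,"y":0.08,"z":-0.01,"rx":0,"ry":0,"rz":0,"grip":0.2},{"x":0,"y":0.1,"z":-0.01,"rx":0,"ry":0,"rz":0,"grip":0.2},{"x":0,"y":0.12,"z":-0.01,"rx":0,"ry":0,"rz":0,"grip":0.2},{"x":0,"y":0.14,"z":-0.01,"rx":0,"ry":0,"rz":0,"grip":0.2},{"x":0,"y":0.14,"z":-0.01,"rx":0,"ry":0,"rz":0,"grip":0.2}]'
python3 -c "
from h import *
s=arm.get_state();print(s['wrist_force'],s['wrist_torque'],s['position'])"
```

```text
time_s: 19.65
position: [0.5329, 0.0024, 0.1379]
eef_rot: [-0.0, 0.725, -0.689, 0.001]
wrist_force: [-2.5, 0.8, 5.4]
width: 0.274
grasp_force: 58.9
time_s: 20.65
position: [0.5184, 0.0018, 0.138]
eef_rot: [0.0, 0.725, -0.689, -0.0]
wrist_force: [2.0, -0.9, 0.8]
width: 0.273
grasp_force: 59.3
[ 1.98427015 -0.90726976  0.78897587] [-0.21252719 -0.70091654 -0.06760098] [0.5184221  0.00184122 0.13803492]
```

```bash

python3 -m handwheel '[{"x":0,"y":0.01,"z":0,"rx":0,"ry":0,"rz":0,"grip":0.2},{"x":0,"y":0.02,"z":0,"rx":0,"ry":0,"rz":0,"grip":0.2},{"x":0,"y":0.03,"z":0,"rx":0,"ry":0,"rz":0,"grip":0.2},{"x":0,"y":0.04,"z":0,"rx":0,"ry":0,"rz":0,"grip":0.2},{"x":0,"y":0.05,"z":0,"rx":0,"ry":0,"rz":0,"grip":0.2},{"x":0,"y":0.06,"z":0,"rx":0,"ry":0,"rz":0,"grip":0.2},{"x":0,"y":0.07,"z":0,"rx":0,"ry":0,"rz":0,"grip":0.2},{"x":0,"y":0.08,"z":0,"rx":0,"ry":0,"rz":0,"grip":0.2}]'
python3 -m handwheel '[{"x":0,"y":0.01,"z":0,"rx":0,"ry":0,"rz":0,"grip":0.2},{"x":0,"y":0.02,"z":0,"rx":0,"ry":0,"rz":0,"grip":0.2},{"x":0,"y":0.03,"z":0,"rx":0,"ry":0,"rz":0,"grip":0.2},{"x":0,"y":0.04,"z":0,"rx":0,"ry":0,"rz":0,"grip":0.2},{"x":0,"y":0.05,"z":0,"rx":0,"ry":0,"rz":0,"grip":0.2},{"x":0,"y":0.06,"z":0,"rx":0,"ry":0,"rz":0,"grip":0.2},{"x":0,"y":0.07,"z":0,"rx":0,"ry":0,"rz":0,"grip":0.2},{"x":0,"y":0.07,"z":0,"rx":0,"ry":0,"rz":0,"grip":0.2}]'
```

```text
time_s: 21.65
position: [0.5106, 0.0014, 0.138]
eef_rot: [-0.0, 0.725, -0.689, 0.0]
wrist_force: [5.6, -0.5, -0.4]
width: 0.273
grasp_force: 59.2
time_s: 22.65
position: [0.5067, 0.0004, 0.1389]
eef_rot: [-0.002, 0.725, -0.689, 0.003]
wrist_force: [21.8, -2.4, -9.8]
width: 0.272
grasp_force: 59.5
```

The shackle slid out at about 5 N and hit its stop after about 26 mm (8 free plus 18 opening). Ease forward about 36 mm from the commanded pose (about 33 mm measured).

```bash

python3 -m handwheel '[{"x":0,"y":-0.05,"z":0,"rx":0,"ry":0,"rz":0,"grip":0.2},{"x":0,"y":-0.11,"z":0,"rx":0,"ry":0,"rz":0,"grip":0.2},{"x":0,"y":-0.17,"z":0,"rx":0,"ry":0,"rz":0,"grip":0.2},{"x":0,"y":-0.23,"z":0,"rx":0,"ry":0,"rz":0,"grip":0.2},{"x":0,"y":-0.29,"z":0,"rx":0,"ry":0,"rz":0,"grip":0.2},{"x":0,"y":-0.36,"z":0,"rx":0,"ry":0,"rz":0,"grip":0.2},{"x":0,"y":-0.36,"z":0,"rx":0,"ry":0,"rz":0,"grip":0.2},{"x":0,"y":-0.36,"z":0,"rx":0,"ry":0,"rz":0,"grip":0.2}]'
```

```text
time_s: 23.65
position: [0.5383, 0.0032, 0.138]
eef_rot: [0.001, 0.725, -0.688, -0.001]
wrist_force: [-5.0, -0.6, 8.5]
width: 0.271
grasp_force: 61.5
```

```bash

python3 -m handwheel '[{"x":0,"y":0,"z":-0.02,"rx":0,"ry":0,"rz":0,"grip":0.2},{"x":0,"y":0,"z":-0.04,"rx":0,"ry":0,"rz":0,"grip":0.2},{"x":0,"y":0,"z":-0.06,"rx":0,"ry":0,"rz":0,"grip":0.2},{"x":0,"y":0,"z":-0.08,"rx":0,"ry":0,"rz":0,"grip":0.2},{"x":0,"y":0,"z":-0.08,"rx":0,"ry":0,"rz":0,"grip":0.2},{"x":0,"y":0,"z":-0.08,"rx":0,"ry":0,"rz":0,"grip":0.2},{"x":0,"y":0,"z":-0.08,"rx":0,"ry":0,"rz":0,"grip":0.2},{"x":0,"y":0,"z":-0.08,"rx":0,"ry":0,"rz":0,"grip":0.2}]'
```

```text
time_s: 24.65
position: [0.5395, 0.0029, 0.1458]
eef_rot: [-0.0, 0.725, -0.689, -0.0]
wrist_force: [0.4, 0.0, -3.4]
width: 0.269
grasp_force: 60.1
```

Lifted 8 mm with only the lock's weight, so it is past the arch's slack and free. Lifting fully.

```bash

python3 -m handwheel '[{"x":0,"y":0,"z":-0.1,"rx":0,"ry":0,"rz":0,"grip":0.2},{"x":0,"y":0,"z":-0.25,"rx":0,"ry":0,"rz":0,"grip":0.2},{"x":0,"y":0,"z":-0.4,"rx":0,"ry":0,"rz":0,"grip":0.2},{"x":0,"y":0,"z":-0.6,"rx":0,"ry":0,"rz":0,"grip":0.2},{"x":0,"y":0,"z":-0.8,"rx":0,"ry":0,"rz":0,"grip":0.2},{"x":0,"y":0,"z":-1,"rx":0,"ry":0,"rz":0,"grip":0.2},{"x":0,"y":0,"z":-1,"rx":0,"ry":0,"rz":0,"grip":0.2},{"x":0,"y":0,"z":-1,"rx":0,"ry":0,"rz":0,"grip":0.2}]'
python3 -m handwheel '[{"x":0,"y":0,"z":0,"rx":0,"ry":0,"rz":0,"grip":0.2},{"x":0,"y":0,"z":0,"rx":0,"ry":0,"rz":0,"grip":0.2},{"x":0,"y":0,"z":0,"rx":0,"ry":0,"rz":0,"grip":0.2},{"x":0,"y":0,"z":0,"rx":0,"ry":0,"rz":0,"grip":0.2},{"x":0,"y":0,"z":0,"rx":0,"ry":0,"rz":0,"grip":0.2},{"x":0,"y":0,"z":0,"rx":0,"ry":0,"rz":0,"grip":0.2},{"x":0,"y":0,"z":0,"rx":0,"ry":0,"rz":0,"grip":0.2},{"x":0,"y":0,"z":0,"rx":0,"ry":0,"rz":0,"grip":0.2}]'
python3 - <<'E'
from h import *
im=arm.capture("scene");cv2.imwrite("pics/scene6.png",im)
cv2.imwrite("pics/c8.png",cv2.resize(im[150:285,190:370],(800,600),interpolation=2))
E
```

```text
time_s: 25.65
position: [0.5394, 0.0029, 0.2453]
eef_rot: [0.0, 0.725, -0.689, -0.0]
wrist_force: [-0.1, 0.0, -3.9]
width: 0.27
grasp_force: 60.2
time_s: 26.65
position: [0.5396, 0.0029, 0.2459]
eef_rot: [-0.0, 0.725, -0.689, 0.0]
wrist_force: [-0.1, 0.4, -3.1]
width: 0.276
grasp_force: 60.2
```

View pics/c8.png

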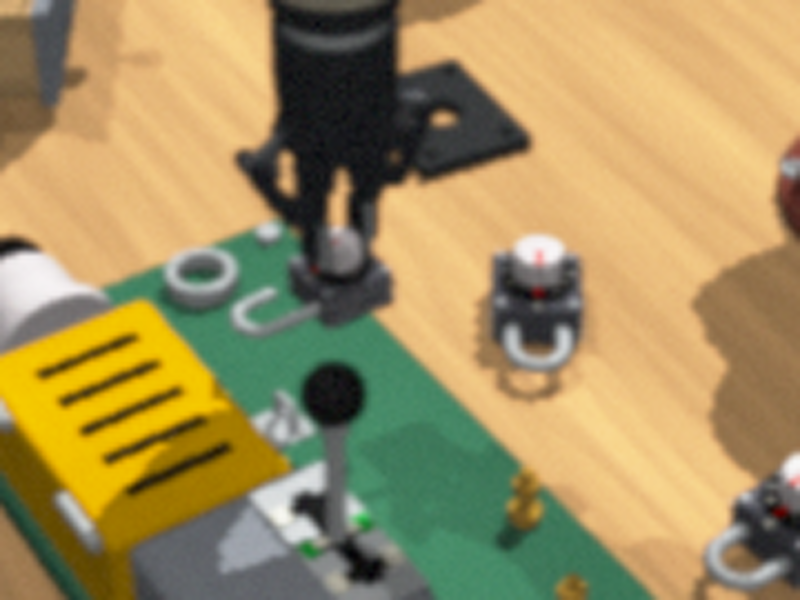

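The open padlock hangs in the gripper at (340,275), its shackle out at (265,310). The empty staple is at (285,415) and the lever is upright with its knob at (333,395). Handing in.

```bash
python3 -c "
from cell import arm
print(arm.finish_job())"
```

```text
the job is handed in; nothing more can be done
None
```

I handed the job in at about 27 s: the last picture shows the lever in neutral and the open padlock held still about 110 mm above the bed. It was clear of the stand and nothing else looked disturbed, but no verdict came back.

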